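# Clear broken T-nuts out of a T-slot with a scraper

## Robot

A 6-joint arm with a two-finger parallel gripper is mounted at the origin on a cart in front of the work surface, level with it; the furniture and walls round the work are solid. World frame = base frame: x ahead of the robot, y to its left, z up, the work surface at z = 0. Lengths are in m, angles in rad, forces in N, time in s.
With the tool pointing down it reaches from about 0.425 to 0.95 m from the base axis. Payload 14.7 kg.
Tool frame: the origin (TCP) lies midway between the tips of the shut fingers; the grasp point (between the pads) lies 19 mm behind it (r.grip_point_offset is the distance from the TCP to the grasp point, in m); z points along the fingers, y is the line along which they close (so a half turn about z gives the same grasp; the last joint's range is limited). The gripper opens to 85 mm and grips with 20 to 120 N. Pads are 22 mm wide; open, the fingers measure 114 mm over their backs; the gripper's body (76 mm by 85 mm) begins 54 mm behind the grasp point. The pads swing forward as they close: fully open they stand 13 mm farther back than shut.
Start: joints at [1.104, 0.48, 1.596, -0, 1.065, -0.047], TCP at [0.265, 0.594, 0.199] pointing down, gripper open.
Joint ranges: [-2.75, 2.75], [-0.82, 2.05], [0.23, 2.67], [-1.56, 4.7], [0.09, 2.69], [-2.92, 2.92]. Speed limits (rad/s): [1.89, 1.89, 2.39, 3.01, 3.01, 3.01].

## Interface

Orientations are given as a unit quaternion [w, x, y, z].
In Python, from rig import r gives the robot as it stands.
- The arm moves only by the shell command python3 steer.py 'ROWS' [FORCE]. ROWS is rows parted by semicolons, their numbers by spaces, 1 to 5 of them, each of 5 numbers: the finger opening in m, then dx, dy, dz in m, then a turn about the tool's z in rad; each row shifts and turns the commanded pose from where the row before left it, along the tool's axes as they then stand; what a row does not reach is not made up. A row lasts 1/8 s, in which the tool goes at most 0.0625 m and 0.188 rad, less where a joint would pass 70% of its speed; a pose out of reach is approached as far as the arm can. The fingers move at their own pace and stop on an object; FORCE is the grip in N (left out, the last holds). Time passes only in rows, so rows that do not move let the fingers close. It prints the time, the measured TCP pose, the force, the opening and the grip force at its end.
- r.state(): the state, without advancing time (a new reading comes with each control period).
- r.grab_frame(name): name is "side" or "top"; returns a dict with "img" (420x560x3 uint8, blue, green, red), "vfov" (degrees; the focal length in pixels is half the picture's height over the tangent of half this angle, whatever the lens; pixels are square), "cx", "cy" (the principal point, pixels), "pose" (4x4, takes a point from camera to world coordinates). Camera axes: x right, y down, z forward; pixel columns grow to the right and rows downward; lengths in m; the calibration is good to about 2 mm. A picture is of the moment at which its call begins. There is no depth.
- r.job_done(): hands the job in; it is judged then, once.
The state is a dict: "time": time; "joint_pos": joint angles; "joint_vel": joint speeds; "joint_efforts": joint torques, N m; "ee_pos": TCP position; "tool_rot": TCP orientation; "force": force on the tool from outside, world axes, zero at the start; "wrist_torque": the same for the moment, N m; "width": finger opening in m; "grip_force": force on a finger pad.
Only numpy, scipy, OpenCV 4.12 (cv2) and the standard library are available. Lean on these libraries where they do the work, as an engineer would, in place of code of your own. Each camera call takes 0.05 s, during which the arm holds its last target. There are 200 camera calls.

## Task

Two broken T-nut pieces are caught under the lips of the slot in the T-slot fixture. Take the scraper out of its blue holder, lay it flat on the fixture's grey apron with its blade just inside the slot mouth and let go of it; then take it again by its upright orange handle and push it along the slot until both pieces have dropped out of the far end into the black tray. Finally draw the scraper straight back until its blade is out of the slot and leave it lying flat on the apron in front of the mouth, without disturbing the mug, the aluminium puck or the red screwdriver.

Things in the scene. Friction and masses are not known exactly. Their poses are not given: they have to be found in the camera images.
- fixture: Fixed T-slot fixture, 76 mm wide. Origin on the desk under the slot mouth, on the slot's centre line; x along the slot from mouth to exit, z up. Flat grey apron, 62 mm wide, top 30 mm above the desk, from x = -130 mm to 0. Aluminium slotted block from x = 0 to 80, top 47 mm above the desk. Beyond it an open black tray: inside x = 83 to 155, 70 mm wide, floor 4 mm and rim 24 mm above the desk.
- slot_mouth (a point): Centre of the slot floor at the mouth, 30 mm above the desk, level with the apron; axes as the fixture. The slot is open at both ends: undercut 25 mm wide and 12 mm high, above it a neck 13 mm wide between two lips 5 mm thick. On the apron two guide horns, 11 mm high, flare from the mouth (about 26 mm apart) to about 37 mm apart 10 mm before it.
- slot_exit (a point): Centre of the slot floor at the exit, 80 mm beyond the mouth. Axes as the fixture.
- scraper: Loose scraper, about 0.16 kg. Origin at its underside below the centre of its handle; x along the shank to the blade, z up. Upright orange handle 20 mm (x) by 14 mm (y), 50 mm high, centred on the origin. Flat steel shank 11 mm wide, 9 mm high, x = 10 to 102, on the level of the origin. Balances near x = 50 mm. Starts in the holder, underside 20 mm above the desk.
- blade_front (a point): Centre of the brass blade's front face, 110 mm ahead of the scraper's origin and 4.5 mm above its underside; axes as the scraper. The blade is 8 mm thick (x), 21 mm wide, 9 mm high, with a fin on top 9 mm wide that reaches 14.5 mm above the underside.
- holder: Fixed blue holder. Origin on the desk below the handle's centre, x toward the blade. Its pocket, 36 x 30 mm and 69 mm high, encloses the scraper's handle with about 3 mm play, open above: lift the scraper over 50 mm straight up by its shank, which is free from x = 18 to 85 mm (only a 5 mm strip on the desk below). A rest 20 mm high carries the shank at x = 85 to 97.
- scrap_1: Loose broken T-nut piece, in the slot nearer the mouth at the start. 16 mm long in x, 20 mm wide, with a narrow top, 14.5 mm high; origin at the centre of its underside. The slot's lips keep it from being lifted out.
- scrap_2: Loose broken T-nut piece, in the slot nearer the exit at the start. 14 mm long, 20 mm wide, 13 mm high; origin at the centre of its underside.
- mug: White spotted mug, loose bystander (the mug stands on one side of the fixture, the holder on the other), 82 mm across (114 with handle), 91 mm high; origin at the centre of its underside.
- alu_puck: Aluminium puck, loose bystander, 36 mm diameter, 22 mm high; origin at the centre of its underside.
- screwdriver_1: Red screwdriver, loose bystander, 170 mm long along its y, lying near the front edge of the desk.

How it is judged:
By the outcome, as a careful person would: the job done as asked, in the order asked, and still so for the second after the job is handed in, with the robot touching nothing.
It also fails if it takes over 51 s, if anything falls off the work surface, if the arm or the gripper's body presses on something with over 40 N, if the wrist force passes 120 N, or if a joint passes its speed limit or range.

## Working session

There is one attempt and no reset: what is moved stays moved. The work goes in short steps, Python scripts to look and compute and a shell command to move; the robot and the scene stay as the last step left them, time stands still between calls to the robot, and variables do not carry over. Pictures are saved under pics/ and viewed, at most 10 in all, crops included, and the job is handed in when it is done.

```bash
ls; mkdir -p pics
python3 - <<'E'
from rig import r
import cv2,numpy as np
for n in("side","top"):
    f=r.grab_frame(n); cv2.imwrite(f"pics/{n}0.png",f["img"]); print(n,f["vfov"],f["cx"],f["cy"],np.round(f["pose"],4).tolist())
s=r.state(); print(s["time"],s["ee_pos"],s["tool_rot"],s["width"],r.grip_point_offset)
E
```

```text
pics
rig.py
steer.py
side 44.18917717537717 273.30232383001044 214.42549124274922 [[0.8984, -0.2412, 0.3671, 0.0419], [-0.4392, -0.5009, 0.7458, -1.0733], [0.004, -0.8312, -0.5559, 0.8407], [0.0, 0.0, 0.0, 1.0]]
top 56.70810972745266 279.9719334920081 212.4800598495289 [[-0.0234, -0.999, 0.0381, 0.505], [-0.9997, 0.0231, -0.009, -0.0087], [0.0081, -0.0383, -0.9992, 0.9735], [0.0, 0.0, 0.0, 1.0]]
0.1 [0.26470648 0.59322282 0.19843563] [-1.42664387e-04  2.08345632e-01  9.78055112e-01 -5.23718045e-04] 0.08534592320934038 0.0187
```

View pics/side0.png

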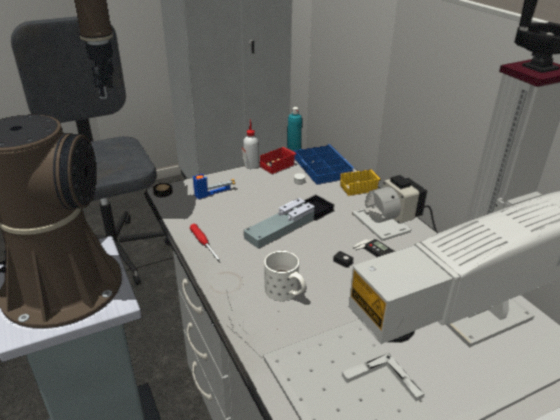

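View pics/top0.png

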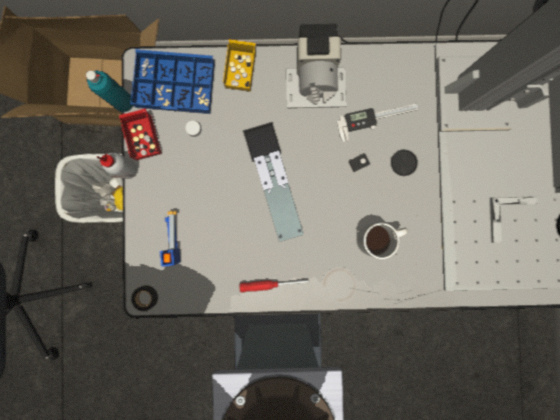

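Both views show the scene. Top: holder pocket near (170,258) with the blade near (172,212), and the fixture from (289,237) to the tray at (262,135). The mug is on the right and the screwdriver in front. I'll zoom in on both.

Run:
```python
from rig import r
import cv2,numpy as np
f=r.grab_frame("top");print(f.keys(),[ (k,v) for k,v in f.items() if k not in("img","pose")])
a=cv2.imread("pics/top0.png");b=cv2.imread("pics/side0.png")
c1=cv2.resize(a[115:275,150:310],None,fx=3.7,fy=3.7,interpolation=cv2.INTER_CUBIC)
cv2.imwrite("pics/c1.png",c1)
c2=cv2.resize(b[160:260,180:340],None,fx=5,fy=5,interpolation=cv2.INTER_CUBIC)
cv2.imwrite("pics/c2.png",c2)
```

```text
dict_keys(['img', 'vfov', 'cx', 'cy', 'pose']) [('vfov', 56.70810972745266), ('cx', 279.9719334920081), ('cy', 212.4800598495289)]
```

View pics/c1.png

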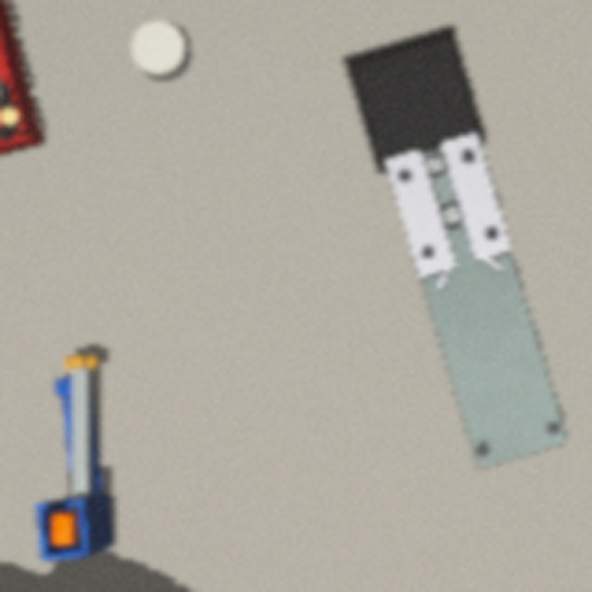

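View pics/c2.png

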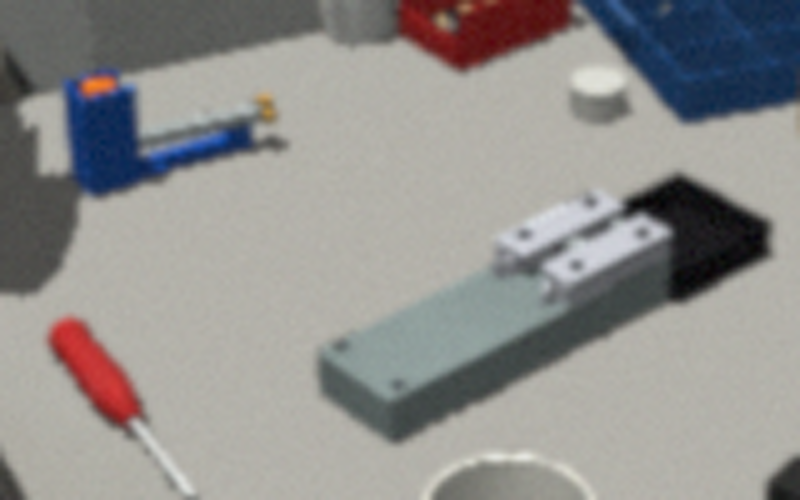

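Top crop: orange handle in the blue pocket at crop (62,530), gold blade at (82,362), white lips flanking the slot with the mouth near (465,265), scraps at (450,215) and (436,165). The side crop matches. Next step is measuring these.

```bash
cat > h.py <<'E'
from rig import r
import cv2,numpy as np
def cam(n,f=None):
    f=f or r.grab_frame(n); return f, 210/np.tan(np.radians(f["vfov"]/2))
def ray(c,uv):
    f,F=c; d=np.array([(uv[0]-f["cx"])/F,(uv[1]-f["cy"])/F,1]); P=f["pose"]; return P[:3,3],P[:3,:3]@d
def onz(c,uv,z):
    o,d=ray(c,uv); return o+d*(z-o[2])/d[2]
def tri(c1,u1,c2,u2):
    o1,d1=ray(c1,u1);o2,d2=ray(c2,u2); A=np.c_[d1,-d2]; t=np.linalg.lstsq(A,o2-o1,rcond=None)[0]
    p,q=o1+t[0]*d1,o2+t[1]*d2; return (p+q)/2,np.linalg.norm(p-q)
def proj(c,p):
    f,F=c; q=f["pose"][:3,:3].T@(np.asarray(p)-f["pose"][:3,3]); return np.array([f["cx"]+F*q[0]/q[2],f["cy"]+F*q[1]/q[2]])
def blobs(mask,box,mn=4):
    m=np.zeros_like(mask);x0,y0,x1,y1=box;m[y0:y1,x0:x1]=mask[y0:y1,x0:x1]
    n,l,s,c=cv2.connectedComponentsWithStats(m); return [(s[i,4],c[i],l==i) for i in range(1,n) if s[i,4]>=mn]
E
python3 - <<'E'
from h import *
T=cam("top");S=cam("side")
for n,c,bx in(("top",T,[(150,190,190,275),(238,115,310,250)]),("side",S,[(185,165,245,205),(235,190,340,255)])):
    im=c[0]["img"]; hsv=cv2.cvtColor(im,cv2.COLOR_BGR2HSV); b,g,rr=[im[...,i].astype(int) for i in range(3)]
    org=((rr-b>70)).astype(np.uint8)
    print(n,"orange",[(a,p.round(2)) for a,p,_ in blobs(org,bx[0])])
    wh=((im.min(2)>195)).astype(np.uint8)
    print("white",[(a,p.round(2),[np.round(v,1) for v in cv2.minAreaRect(np.argwhere(m)[:,::-1].astype(np.float32))]) for a,p,m in blobs(wh,bx[1],20)])
    gr=((b-rr>-2)&(im.max(2)<200)&(im.min(2)>70)).astype(np.uint8)
    for a,p,m in blobs(gr,bx[1],200): print("grey",a,p.round(2),cv2.boxPoints(cv2.minAreaRect(np.argwhere(m)[:,::-1].astype(np.float32))).round(1).tolist())
    bk=((im.max(2)<60)).astype(np.uint8)
    for a,p,m in blobs(bk,bx[1],200): print("black",a,p.round(2),cv2.boxPoints(cv2.minAreaRect(np.argwhere(m)[:,::-1].astype(np.float32))).round(1).tolist())
i=T[0]["img"];print(i[215,280],i[215,240],i[170,263],i[260,200],S[0]["img"][225,270])
E
```

```text
top orange [(np.int32(29), array([171.41, 212.41])), (np.int32(56), array([166.62, 257.73]))]
white [(np.int32(255), array([278.23, 168.47]), [array([278.7, 168.3]), array([33.8,  9.7]), np.float64(73.6)]), (np.int32(272), array([263.25, 173.13]), [array([262.8, 172.5]), array([32.6,  9.7]), np.float64(73.1)])]
grey 1642 [280.92 203.79] [[252.10000610351562, 157.10000610351562], [278.3999938964844, 149.1999969482422], [303.8999938964844, 233.8000030517578], [277.5, 241.6999969482422]]
black 703 [261.24 139.13] [[244.0, 130.6999969482422], [270.8999938964844, 122.5999984741211], [279.0, 149.8000030517578], [252.1999969482422, 157.89999389648438]]
side orange [(np.int32(18), array([199.17, 176.61])), (np.int32(7), array([232.86, 180.43]))]
white [(np.int32(62), array([289.77, 204.29]), [array([288.7, 204.4]), array([ 4.9, 17. ]), np.float64(63.4)]), (np.int32(46), array([300.89, 208.91]), [array([300.8, 209.1]), array([ 4.5, 11.2]), np.float64(63.4)])]
grey 1165 [275.75 222.41] [[239.89999389648438, 231.5], [304.5, 190.89999389648438], [317.20001220703125, 211.10000610351562], [252.60000610351562, 251.6999969482422]]
black 349 [319.91 206.64] [[304.20001220703125, 200.39999389648438], [325.0, 190.0], [334.79998779296875, 209.60000610351562], [314.0, 220.0]]
[168 174 159] [167 179 184] [221 218 219] [164 176 181] [156 157 143]
```

```bash
cat >> h.py <<'E'
def dark(c,uv,w=3):
    g=cv2.cvtColor(c[0]["img"],cv2.COLOR_BGR2GRAY).astype(float);u,v=np.round(uv).astype(int)
    p=g[v-w:v+w+1,u-w:u+w+1]; k=np.clip(np.percentile(p,60)-p-8,0,None); Y,X=np.mgrid[v-w:v+w+1,u-w:u+w+1]
    d=np.hypot(X-uv[0],Y-uv[1])<w; k=k*d
    return np.array([(k*X).sum(),(k*Y).sum()])/k.sum()
E
python3 - <<'E'
from h import *
T=cam("top");S=cam("side")
t=lambda x,y:np.array([(x+.5)/3.7-.5+150,(y+.5)/3.7-.5+115])
s=lambda x,y:np.array([(x+.5)/5-.5+180,(y+.5)/5-.5+160])
prs={"Lmouth":((428,252),(525,234)),"Lexit":((405,175),(590,202)),"Rmouth":((492,233),(575,265)),"Rexit":((468,155),(642,233)),"La":((482,450),(341,346)),"Ra":((553,427),(397,385))}
R={}
for k,(a,b) in prs.items():
    u,v=t(*a),s(*b); u2,v2=dark(T,u),dark(S,v)
    p,e=tri(T,u2,S,v2); R[k]=p; z=.03 if k.endswith('a') else .047
    print(k,u.round(1),u2.round(1),v.round(1),v2.round(1),p.round(4),"gap",round(e,4),"topz",onz(T,u2,z)[:2].round(4),"sidez",onz(S,v2,z)[:2].round(4))
for a,b in(("Lmouth","Lexit"),("Rmouth","Rexit"),("La","Lmouth"),("Ra","Rmouth")):
    d=(R[b]-R[a]); print(a,b,np.degrees(np.arctan2(d[1],d[0])).round(2),np.linalg.norm(d).round(4))
print("handle",tri(T,(166.62,257.73),S,(199.17,176.61)),onz(T,(166.62,257.73),.07),onz(S,(199.17,176.61),.07))
print("blade",tri(T,(171.41,212.41),S,(232.86,180.43)),onz(T,(171.41,212.41),.032),onz(S,(232.86,180.43),.032))
# far: cap of the white thing and block/apron corners on z planes
for q in((484,468),(567,437)): print("aproncorner",onz(T,t(*q),.03).round(4))
for q in((320,352),(397,415)): print("aproncorner side",onz(S,s(*q),.03).round(4))
E
```

```text
Lmouth [265.3 182.7] [265.2 182.7] [284.6 206.4] [284.2 206.2] [0.6126 0.0166 0.0464] gap 0.0003 topz [0.6124 0.0166] sidez [0.6123 0.0156]
Lexit [259.1 161.9] [258.9 162. ] [297.6 200. ] [297.3 199.5] [0.6623 0.0305 0.0473] gap 0.0002 topz [0.6625 0.0305] sidez [0.6624 0.0309]
Rmouth [282.6 177.6] [282.5 177.6] [294.6 212.6] [295.  212.9] [ 0.6245 -0.0253  0.0452] gap 0.0012 topz [ 0.6237 -0.0251] sidez [ 0.6238 -0.0279]
Rexit [276.1 156.5] [276.1 156.7] [308.  206.2] [308.5 207. ] [ 0.6755 -0.0111  0.0423] gap 0.001 topz [ 0.6742 -0.0109] sidez [ 0.6723 -0.0175]
La [279.9 236.3] [279.9 235.9] [247.8 228.8] [247.8 228.8] [ 0.4847 -0.0159  0.0281] gap 0.0013 topz [ 0.4842 -0.0157] sidez [ 0.4843 -0.0187]
Ra [299.1 230. ] [299.4 230. ] [259.  236.6] [259.6 237.6] [ 0.4979 -0.0637  0.0262] gap 0.0013 topz [ 0.4973 -0.0632] sidez [ 0.4964 -0.0687]
Lmouth Lexit 15.65 0.0516
Rmouth Rexit 15.57 0.053
La Lmouth 14.27 0.1332
Ra Rmouth 16.85 0.1337
handle (array([0.44137824, 0.24796569, 0.06617951]), np.float64(0.0013908963229256775)) [0.44100694 0.24717901 0.07      ] [0.43997693 0.24098635 0.07      ]
blade (array([0.54829018, 0.2459475 , 0.02713669]), np.float64(0.0020707901277542714)) [0.54712563 0.24506165 0.032     ] [0.54616572 0.237549   0.032     ]
aproncorner [ 0.4716 -0.0167  0.03  ]
aproncorner [ 0.4906 -0.0715  0.03  ]
aproncorner side [ 0.472  -0.0188  0.03  ]
aproncorner side [ 0.4857 -0.0882  0.03  ]
```

```bash
cat >> h.py <<'E'
from scipy.spatial.transform import Rotation as Ro
def delta(p,yaw):
    "tool-frame shift to world TCP p, and turn so that tool y stands at world yaw+90 (deg)"
    s=r.state();q=np.array(s["tool_rot"]);M=Ro.from_quat(q[[1,2,3,0]]).as_matrix()
    cur=np.degrees(np.arctan2(M[1,1],M[0,1]));t=-np.radians((yaw+90-cur+90)%180-90)
    M2=M@Ro.from_rotvec([0,0,t]).as_matrix(); d=np.array(p)-s["ee_pos"]
    print("t",round(s["time"],2),"turn",t.round(4),"shift now",(M.T@d).round(4),"shift after turn",(M2.T@d).round(4),"yaw",round(cur-90,2),"tilt",M[:2,2].round(4),"w",round(s["width"],4))
E
python3 steer.py '0.05 0 0 0.01 -0.133;0.05 0 0 0.01 -0.133;0.05 0 0 0.01 -0.132'
python3 -c "
from h import *
delta((.4912,.2464,.15),-1.2)"
```

```text
time: 0.72
ee_pos: [0.2649, 0.5935, 0.1687]
tool_rot: [-0.0, 0.009, 1.0, -0.0]
force: [-0.3, -0.0, 0.4]
width: 0.0502
grip_force: 0.0
t 0.72 turn 0.0035 shift now [-0.2323 -0.3431  0.0187] shift after turn [-0.2335 -0.3423  0.0187] yaw -1.0 tilt [-0. -0.] w 0.0502
```

```bash
python3 steer.py '0.05 -0.0332 -0.049 0 0;0.05 -0.0332 -0.049 0 0;0.05 -0.0332 -0.049 0 0;0.05 -0.0332 -0.049 0 0'>/dev/null
python3 steer.py '0.05 -0.0332 -0.049 0 0;0.05 -0.0332 -0.049 0 0;0.05 -0.0332 -0.049 0.019 0;0.05 0 0 0.02 0;0.05 0 0 0 0'
python3 -c "
from h import *
delta((.4912,.2464,.0215),-1.2)"
```

```text
time: 1.85
ee_pos: [0.4891, 0.2446, 0.129]
tool_rot: [-0.001, 0.012, 1.0, -0.0]
force: [-0.3, 0.4, 1.2]
width: 0.0503
grip_force: 0.0
t 1.85 turn -0.0023 shift now [-0.0023  0.0019  0.1075] shift after turn [-0.0023  0.0019  0.1075] yaw -1.33 tilt [-0.0023 -0.0009] w 0.0503
```

```bash
python3 steer.py '0.05 -0.002 0.002 0.04 0;0.05 0 0 0.04 0;0.04 0 0 0.02 0;0.03 0 0 0.007 0;0.03 0 0 0 0'
python3 -c "
from h import *
delta((.4912,.2464,.0215),-1.2)
for n in('side','top'):cv2.imwrite(f'pics/{n}1.png',cv2.resize(r.grab_frame(n)['img'][150:290,120:260] if n=='top' else r.grab_frame(n)['img'][120:220,170:310],None,fx=4,fy=4,interpolation=cv2.INTER_CUBIC))"
```

```text
time: 2.48
ee_pos: [0.4919, 0.2482, 0.0235]
tool_rot: [0.0, 0.01, 1.0, 0.0]
force: [0.5, -0.1, -0.4]
width: 0.0299
grip_force: 0.0
t 2.48 turn -0.0 shift now [ 0.0007 -0.0018  0.002 ] shift after turn [ 0.0007 -0.0018  0.002 ] yaw -1.2 tilt [0.0003 0.0002] w 0.0299
```

View pics/side1.png

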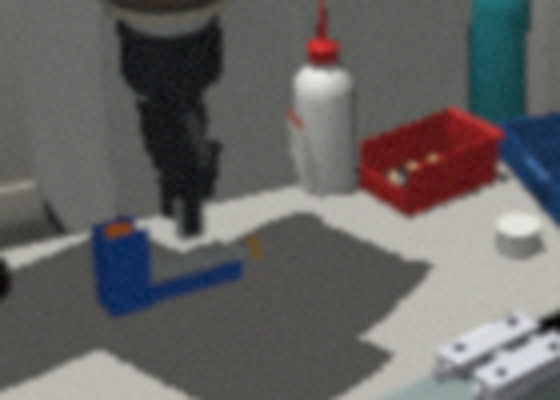

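The fingers (crop 188,230) come down over the shank between the pocket and the blade. I'll close on it.

```bash
python3 steer.py '0.03 0.0 -0.001 0.002 0;0 0 0 0 0;0 0 0 0 0;0 0 0 0 0;0 0 0 0 0' 60
python3 steer.py '0 0 0 -0.006 0;0 0 0 -0.01 0;0 0 0 -0.015 0;0 0 0 -0.02 0;0 0 0 0 0'
python3 -c "
from h import *
for n in('side','top'):cv2.imwrite(f'pics/{n}2.png',cv2.resize(r.grab_frame(n)['img'][150:290,120:260] if n=='top' else r.grab_frame(n)['img'][120:220,170:310],None,fx=4,fy=4,interpolation=cv2.INTER_CUBIC))"
```

```text
time: 3.2
ee_pos: [0.4918, 0.2465, 0.021]
tool_rot: [-0.0, 0.011, 1.0, -0.0]
force: [0.6, 0.2, -0.8]
width: 0.0
grip_force: 0.0
time: 3.82
ee_pos: [0.493, 0.2471, 0.0741]
tool_rot: [0.002, 0.011, 1.0, 0.001]
force: [0.3, -0.5, 0.0]
width: 0.0
grip_force: 0.0
```

View pics/side2.png

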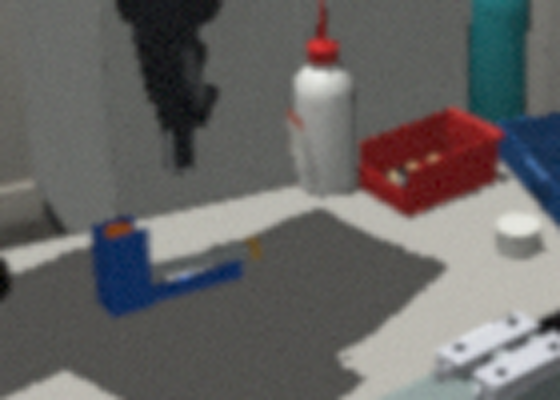

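Run:
```python
from h import *
T=cam("top");S=cam("side")
for p in((.4919,.2482,.0235),r.state()["ee_pos"]): print("proj side crop",(proj(S,p)-[170,120])*4)
print("shank side (expected .4918,.2465,.0245)",(proj(S,(.4918,.2465,.0245))-[170,120])*4, "handle top",(proj(S,(.441,.2472,.07))-[170,120])*4,"blade",(proj(S,(.5475,.2453,.03))-[170,120])*4)
```

```text
proj side crop [181.78240273 260.20961617]
proj side crop [178.4445762  206.81516178]
shank side (expected .4918,.2465,.0245) [182.36690269 260.13053383] handle top [115.23079695 222.4695244 ] blade [249.34872066 239.09265997]
```

View pics/top2.png

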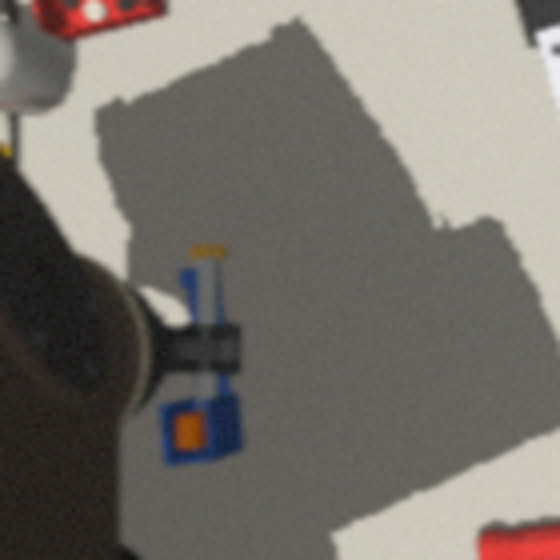

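The top view shows the shut gripper over the shank at crop (215,348). The scraper still lies in the holder, and the fingers closed without catching the shank. I'll check where the fingertips really are against the calibration.

Run:
```python
from h import *
T=cam("top");S=cam("side"); e=r.state()["ee_pos"]; print(e, proj(S,e),proj(T,e), "grasp pt",proj(S,e+[0,0,.0187]))
g=cv2.cvtColor(S[0]["img"],cv2.COLOR_BGR2GRAY); print(g[150:185,204:228:2])
```

```text
[0.49142078 0.24637529 0.0715118 ] [214.59505192 171.77088087] [166.51564758 235.8643574 ] grasp pt [214.23031801 166.35421189]
[[ 95  94  83  27  21  28  21  27  29  82  92  94]
 [ 94  93  91  46  19  21  25  29  38  85  95  94]
 [ 90  92  92  56  31  28  27  35  57  89  93  94]
 [ 93  95  90  63  48  23  20  54  84  92  92  93]
 [ 96  96  93  67  65  23  29  66  93  92  98  94]
 [ 93  96  90  72  73  26  21  61  91  92  92  95]
 [ 93  93  90  67  74  29  32  64  93  91  94  92]
 [ 97  95  95  64  71  25  33  67  89  93  96  96]
 [ 93  94  95  70  72  33  28  74  92  95  95  96]
 [ 95  94  95  80  70  30  32  73  93  93  95  93]
 [ 93  97  92  84  73  24  34  70  94  95  94  94]
 [ 94  92  93  88  77  33  30  72  91  94  94  94]
 [ 93  90  92  89  79  39  53  73  92  90  96  93]
 [ 94  93  95  90  85  63  80  78  90  92  95  93]
 [ 93  95  94  96  89  75  91  92  91  93  92  96]
 [ 91  93  94  96  94  89  93  90  91  88  95  93]
 [ 92  92  91  94  94  95  93  95  91  93  94  96]
 [ 94  91  95  95  96  92  94  93  94  90  98  95]
 [ 94  89  95  98  92  92  93  94  93  92  93  96]
 [ 92  91  95  93  94  91  93  93  94  97  92 110]
 [ 89  94  95  92  92  91  92  95  98 115 122 144]
 [ 90  93  92  94  95  95 102 115 130 154 170 174]
 [ 91  92  94  91 107 119 132 162 169 179 182 181]
 [ 94  95 111 119 136 164 171 181 183 184 182 185]
 [107 122 144 168 177 180 186 185 181 182 184 182]
 [144 164 176 182 181 183 184 184 183 182 184 182]
 [146 156 182 184 182 182 181 183 181 183 184 184]
 [ 98 116 176 186 184 185 183 182 184 184 184 186]
 [ 53  86 174 183 185 184 184 184 183 184 183 184]
 [ 44  82 174 185 185 184 183 184 183 185 183 176]
 [ 46  84 170 183 186 182 184 183 184 176 166 151]
 [ 46  78 173 182 184 183 183 181 178 152 113 103]
 [ 40  74 172 184 183 183 178 171 161 108  84  84]
 [ 41  68 169 183 177 172 161 140 116  90  82  87]
 [ 42  68 159 168 158 132 112  98  90  89  85  84]]
```

```bash
python3 steer.py '0 0 0 0.025 0;0 0 0 0.018 0;0 0 0 0 0' | egrep 'pos|force'
python3 - <<'E'
from h import *
S=cam("side"); e=r.state()["ee_pos"]; print(e, proj(S,e))
cv2.imwrite("pics/s3.png",cv2.resize(S[0]["img"][140:205,185:245],None,fx=9,fy=9,interpolation=cv2.INTER_CUBIC))
E
```

```text
ee_pos: [0.4906, 0.246, 0.0276]
force: [-0.3, 0.7, -0.2]
grip_force: 0.0
[0.49124587 0.24629281 0.0284705 ] [215.37292861 183.99555209]
```

View pics/s3.png

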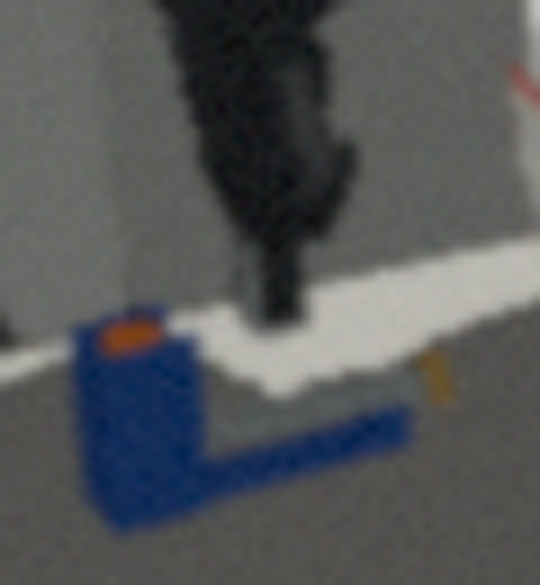

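The side crop shows the shut fingertips at crop (275,325), which is (215.5,176). The reported TCP projects to (215.4,184), so the tips sit clearly above or behind the reported spot. I'll triangulate the fingers by differencing frames of open and shut fingers, and check the robot base projection.

```bash
cat > d.py <<'E'
from h import *
import sys
for n in("top","side"): np.save(f"/tmp/{n}{sys.argv[1]}.npy",r.grab_frame(n)["img"])
E
python3 steer.py '0 0 0 -0.05 0;0 0 0 -0.03 0;0 0 0 0 0;0 0 0 0 0' | egrep 'pos|wid'; python3 d.py A
python3 steer.py '0.07 0 0 0 0;0.07 0 0 0 0;0.07 0 0 0 0;0.07 0 0 0 0'| egrep 'pos|wid'; python3 d.py B
python3 - <<'E'
from h import *
T=cam("top");S=cam("side");e=r.state()["ee_pos"];print("tcp",e,"top",proj(T,e),"side",proj(S,e),"base",proj(T,(0,0,0)),proj(T,(0,0,.3)),proj(S,(0,0,0)))
for n in("top","side"):
    a,b=[np.load(f"/tmp/{n}{k}.npy").astype(int) for k in"AB"]
    m=(np.abs(a-b).max(2)>40).astype(np.uint8)
    for A,c,mm in blobs(m,(0,0,560,420),8):
        ys,xs=np.where(mm); print(n,A,c.round(1),"box",xs.min(),ys.min(),xs.max(),ys.max(),"becomes darker" if (b.sum(2)-a.sum(2))[mm].mean()<0 else "lighter")
E
```

```text
ee_pos: [0.4917, 0.2465, 0.1092]
width: -0.0003
ee_pos: [0.4917, 0.2465, 0.1089]
width: 0.07
tcp [0.49178054 0.24654367 0.10900115] top [161.63880473 236.07114006] side [213.95162653 160.79075617] base [278.02780037 433.68071478] [278.58330166 528.27349139] [ 61.61417111 285.20526159]
top 56 [150.5 211.6] box 148 205 154 220 becomes darker
top 18 [158.9 220.6] box 156 219 161 223 becomes darker
top 37 [159.9 230. ] box 153 228 166 232 becomes darker
top 66 [178.7 237.3] box 176 231 181 243 becomes darker
top 45 [159.6 244.8] box 153 243 165 247 becomes darker
top 8 [ 57.9 416.1] box 57 415 59 417 becomes darker
side 11 [221.4 126.2] box 220 124 222 128 becomes darker
side 68 [219.8 144.5] box 217 134 223 153 becomes darker
side 20 [207.6 140.2] box 206 136 211 144 becomes darker
side 20 [213.7 147.4] box 212 144 215 150 lighter
side 13 [226. 180.] box 222 179 230 181 becomes darker
```

```bash
cat > chk.py <<'E'
from rig import r
import numpy as np,sys
s=r.state();f=np.array(s["force"]);print("t",round(s["time"],2),s["ee_pos"].round(4),"F",f.round(1),"w",round(s["width"],4),"gf",round(s["grip_force"],1))
sys.exit(np.abs(f).max()>float(sys.argv[1]) if len(sys.argv)>1 else 0)
E
python3 steer.py '0 0 0 0.05 0;0 0 0 0.03 0;0 0 0 0.008 0;0 0 0 0 0'>/dev/null; python3 chk.py 3 &&
python3 steer.py '0 0 0 0.003 0;0 0 0 0 0'>/dev/null && python3 chk.py 3 &&
python3 steer.py '0 0 0 0.003 0;0 0 0 0 0'>/dev/null && python3 chk.py 3 &&
python3 steer.py '0 0 0 0.003 0;0 0 0 0 0'>/dev/null && python3 chk.py 3 &&
python3 steer.py '0 0 0 0.003 0;0 0 0 0 0'>/dev/null && python3 chk.py 3 &&
python3 steer.py '0 0 0 0.003 0;0 0 0 0 0'>/dev/null && python3 chk.py 3 &&
python3 steer.py '0 0 0 0.003 0;0 0 0 0 0'>/dev/null && python3 chk.py 3 &&
python3 steer.py '0 0 0 0.003 0;0 0 0 0 0'>/dev/null && python3 chk.py 3
```

```text
t 6.35 [0.4919 0.2466 0.0212] F [ 0.6 -0.4 -0.2] w 0.0003 gf 0.0False
```

```bash
sed -i 's/sys.exit(\(.*\))$/sys.exit(int(\1))/' chk.py
python3 steer.py '0 0 0 0.003 0;0 0 0 0 0'>/dev/null && python3 chk.py 3 &&
python3 steer.py '0 0 0 0.003 0;0 0 0 0 0'>/dev/null && python3 chk.py 3 &&
python3 steer.py '0 0 0 0.003 0;0 0 0 0 0'>/dev/null && python3 chk.py 3 &&
python3 steer.py '0 0 0 0.003 0;0 0 0 0 0'>/dev/null && python3 chk.py 3 &&
python3 steer.py '0 0 0 0.003 0;0 0 0 0 0'>/dev/null && python3 chk.py 3 &&
python3 steer.py '0 0 0 0.003 0;0 0 0 0 0'>/dev/null && python3 chk.py 3
```

```text
t 6.6 [0.4923 0.2468 0.0188] F [-0.1  0.5 -0.5] w -0.0001 gf 0.0
t 6.85 [0.4918 0.2465 0.015 ] F [ 0.2  0.4 -0.1] w 0.0003 gf 0.0
t 7.1 [0.4916 0.2465 0.0117] F [0.1 0.4 0.6] w 0.0003 gf 0.0
t 7.35 [0.4917 0.2465 0.0087] F [-0.4  0.2  0.1] w 0.0 gf 0.0
t 7.6 [0.4916 0.2465 0.0057] F [-0.1  0.5  0.2] w -0.0004 gf 0.0
t 7.85 [0.4916 0.2465 0.0028] F [-0.3  0.4  0.4] w -0.0002 gf 0.0
```

No contact even at reported z = 0.003, so the reported z reads too low (about 25–30 mm by the cameras). Going on probing gently.

```bash
python3 steer.py '0 0 0 0.002 0;0 0 0 0 0'>/dev/null && python3 chk.py 3 &&
python3 steer.py '0 0 0 0.002 0;0 0 0 0 0'>/dev/null && python3 chk.py 3 &&
python3 steer.py '0 0 0 0.002 0;0 0 0 0 0'>/dev/null && python3 chk.py 3
python3 - <<'E'
from h import *
S=cam("side"); g=cv2.cvtColor(S[0]["img"],cv2.COLOR_BGR2GRAY); e=r.state()["ee_pos"];print(proj(S,e)); print(g[172:192,207:225:2])
E
```

```text
t 8.1 [0.4917 0.2465 0.0009] F [0.6 0.  0.1] w -0.0002 gf 0.0
t 8.35 [ 0.4917  0.2465 -0.0011] F [-0.2 -0.9  0.4] w 0.0001 gf 0.0
t 8.6 [ 0.4917  0.2465 -0.0032] F [-0.9 -0.3  0. ] w 0.0003 gf 0.0
[216.08398547 192.64045673]
[[ 93  90  58  25  25  21  13  20 110]
 [ 96 115  96  24  29  27  29  33 126]
 [110 161 129  31  22  24  46  69 152]
 [114 162 138  42  25  28  78 125 173]
 [ 88 113 128  72  29  27 106 168 182]
 [ 73  81  96  76  30  23 107 183 184]
 [ 68  80  80  75  33  27 102 179 183]
 [ 63  80  75  73  41  28 103 178 185]
 [ 65  78  74  80  42  27  97 177 182]
 [ 66  78  76  80  46  27  77 157 160]
 [ 64  83  79  78  42  28  57 104 111]
 [ 65  81  77  72  44  31  59  85  86]
 [ 61  79  76  75  59  56  72  86  87]
 [ 63  81  80  83  78  82  88  88  86]
 [ 59  86  84  86  90  88  81  82  71]
 [ 60  86  86  87  82  83  75  65  52]
 [ 56  85  88  81  73  63  52  46  41]
 [ 57  80  70  70  54  48  41  32  39]
 [ 52  67  56  50  38  38  48  39  50]
 [ 48  50  43  42  40  39  44  55  63]]
```

```bash
python3 steer.py '0 0 0 0.002 0;0 0 0 0 0'>/dev/null && python3 chk.py 3 &&
python3 steer.py '0 0 0 0.002 0;0 0 0 0 0'>/dev/null && python3 chk.py 3 &&
python3 steer.py '0 0 0 0.002 0;0 0 0 0 0'>/dev/null && python3 chk.py 3 &&
python3 steer.py '0 0 0 0.002 0;0 0 0 0 0'>/dev/null && python3 chk.py 3
```

```text
t 8.9 [ 0.4919  0.2467 -0.0035] F [-6.5 -3.9 34.9] w 0.0 gf 17.2
```

Contact: the tips rest on the shank top (29 mm) at reported z = −0.0035, so true tip z ≈ reported + 0.0325. Gripping with that offset.

```bash
python3 steer.py '0.03 0 0 -0.006 0;0.03 0 0 0 0;0.03 0 0 0 0;0.03 0 0 0.006 0;0.03 0 0 0.006 0' 60 >/dev/null; python3 chk.py 3 && python3 steer.py '0 0 0 0 0;0 0 0 0 0;0 0 0 0 0' >/dev/null; python3 chk.py
```

```text
t 9.53 [ 0.4916  0.2464 -0.0117] F [ 1.2 -0.1  0.3] w 0.0297 gf 0.0
t 9.9 [ 0.4918  0.2465 -0.011 ] F [ 0.3  0.2 -0.8] w 0.0088 gf 59.7
```

```bash
python3 steer.py '0 0 0 -0.008 0;0 0 0 -0.015 0;0 0 0 -0.02 0;0 0 0 -0.02 0;0 0 0 -0.02 0' >/dev/null; python3 steer.py '0 0 0 -0.01 0;0 0 0 0 0' >/dev/null; python3 chk.py
python3 - <<'E'
from h import *
T=cam("top");S=cam("side")
for n,c,b in(("top",T,(140,180,200,290)),("side",S,(170,120,260,210))):
    im=c[0]["img"].astype(int); o=(im[...,2]-im[...,0]>60).astype(np.uint8); print(n,[(a,p.round(2)) for a,p,_ in blobs(o,b)])
h=np.array([.4412,.2474,.07]);e=r.state()["ee_pos"]
for dz in (0,e[2]+.011): print(dz,proj(S,h+[0,0,dz]),proj(T,h+[0,0,dz]), proj(S,(.5475,.2453,.03+dz)),proj(T,(.5475,.2453,.03+dz)))
E
```

```text
t 10.78 [0.4923 0.2468 0.083 ] F [-0.5 -0.5 -0.9] w 0.0089 gf 59.7
top [(np.int32(24), array([159.71, 210.12])), (np.int32(98), array([155.71, 260.28]))]
side [(np.int32(41), array([250.1 , 131.37])), (np.int32(94), array([197.74, 155.46]))]
0 [198.84877866 175.57370261] [166.52300239 257.64837022] [232.33718017 179.77316499] [171.53295478 212.28962104]
0.09275623048021868 [196.43176697 147.80264904] [153.83085252 261.12802922] [231.11339287 153.19745307] [160.04549351 210.63978578]
```

```bash
python3 steer.py '0 0 0 0 -0.097;0 0 0 0 -0.097;0 0 0 0 -0.097;0 0 0 0 0' >/dev/null; python3 chk.py;python3 -c "
from h import *
delta((.5531,-.0228,.083),15.5)"
```

```text
t 11.38 [0.4913 0.2463 0.0812] F [ 1.5 -0.1 -1.2] w 0.0092 gf 59.7
t 11.38 turn -0.0018 shift now [ 0.0119 -0.2758 -0.0017] shift after turn [ 0.0124 -0.2758 -0.0017] yaw 15.4 tilt [-0.0013 -0.0006] w 0.0092
```

```bash
python3 steer.py '0 0.0053 -0.03 0 0;0 0.0053 -0.05 0 0;0 0.0053 -0.055 0 0;0 0.0053 -0.055 0 0;0 0.0053 -0.05 0 0' >/dev/null; python3 steer.py '0 0.0053 -0.036 0.02 0;0 0 0 0.02 0;0 0 0 0 0;0 0 0 0 0' >/dev/null; python3 chk.py
python3 - <<'E'
from h import *
delta((.5531,-.0228,.029),15.5)
T=cam("top");S=cam("side")
for n,c,b in(("top",T,(230,150,330,290)),("side",S,(200,150,330,260))):
    im=c[0]["img"].astype(int); o=(im[...,2]-im[...,0]>60).astype(np.uint8); print(n,[(a,p.round(2),cv2.boundingRect(m.astype(np.uint8))) for a,p,m in blobs(o,b)])
a=T[0]["img"][130:280,200:350];b=S[0]["img"][130:260,200:350]
cv2.imwrite("pics/p4.png",np.hstack([cv2.resize(a,(400,400),interpolation=cv2.INTER_CUBIC),cv2.resize(b,(400,347),interpolation=cv2.INTER_CUBIC)[[min(i,346) for i in range(400)]]]))
E
```

```text
t 12.5 [ 0.5345 -0.0276  0.0423] F [-0.2  0.2 -0.4] w 0.0088 gf 59.7
t 12.5 turn -0.0019 shift now [-0.0192 -0.0003  0.0132] shift after turn [-0.0192 -0.0003  0.0132] yaw 15.39 tilt [-0.0003  0.    ] w 0.0088
top []
side [(np.int32(178), array([287.28, 158.38]), (282, 150, 13, 18)), (np.int32(129), array([251.69, 211.77]), (248, 203, 8, 19)), (np.int32(76), array([202.76, 237.71]), (200, 229, 8, 16))]
```

View pics/p4.png

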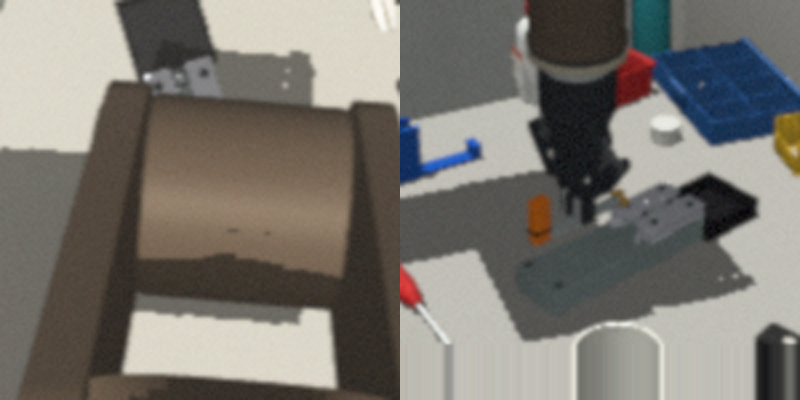

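Side half of the picture: scraper hovering above the apron, handle at (540,220) and blade near (622,200) just short of the mouth. The arm hides the top view, so I'll check pose and pitch from the side picture by numbers.

```bash
cat > v.py <<'E'
from h import *
# compare predicted and seen scraper in the side view; grip 50.6 mm ahead of origin, underside = zrep+.031
S=cam("side");s=r.state();e=s["ee_pos"];q=np.array(s["tool_rot"]);M=Ro.from_quat(q[[1,2,3,0]]).as_matrix()
y=M[:2,1];u=np.array([y[1],-y[0]]);O=np.r_[e[:2]-.0506*u,e[2]+.031];n=np.array([-u[1],u[0]])
W=lambda x,yy,z:np.r_[O[:2]+u*x+n*yy,O[2]+z]
def hull(xs,ys,zs):
    P=np.array([proj(S,W(a,b,c)) for a in xs for b in ys for c in zs],np.float32);h=cv2.convexHull(P);m=cv2.moments(h);return np.array([m["m10"]/m["m00"],m["m01"]/m["m00"]]),P.min(0),P.max(0),m["m00"]
print("origin",O.round(4))
im=S[0]["img"].astype(int)
for nm,H in(("handle",hull((-.01,.01),(-.007,.007),(0,.05))),("blade",hull((.102,.11),(-.0105,.0105),(0,.009)))):
    x0,y0=np.int32(H[1])-6;x1,y1=np.int32(H[2])+7
    o=(im[...,2]-im[...,0]>(60 if nm=="handle" else 25)).astype(np.uint8)
    print(nm,"pred",[np.round(v,1) for v in H],"seen",[(a,p.round(2),cv2.boundingRect(m.astype(np.uint8))) for a,p,m in blobs(o,(x0,y0,x1,y1))])
c=W(0,0,.025);b=proj(S,c)
for k,d in(("du/x",u),("du/y",n)): print(k,(proj(S,c+np.r_[d*.01,0])-b).round(2),"per 10mm")
print("z",(proj(S,c+[0,0,.01])-b).round(2))
E
python3 v.py
```

```text
origin [ 0.4863 -0.041   0.0737]
handle pred [array([251.3, 211.5]), array([246.4, 201. ], dtype=float32), array([256.1, 222.1], dtype=float32), np.float64(173.3)] seen [(np.int32(129), array([251.69, 211.74]), (248, 203, 8, 19))]
blade pred [array([281.4, 203.8]), array([277.7, 200.3], dtype=float32), array([285.1, 207.2], dtype=float32), np.float64(32.5)] seen [(np.int32(25), array([282.48, 203.12]), (279, 201, 7, 6))]
du/x [ 2.96 -1.39] per 10mm
du/y [-2.44 -1.59] per 10mm
z [-0.08 -3.22]
```

```bash
python3 steer.py '0 0 0 0.018 0;0 0 0 0.012 0;0 0 0 0.005 0;0 0 0 0.002 0;0 0 0 0 0'>/dev/null; python3 chk.py 4 &&
python3 steer.py '0 0 0 0.0015 0;0 0 0 0 0'>/dev/null && python3 chk.py 4 &&
python3 steer.py '0 0 0 0.0015 0;0 0 0 0 0'>/dev/null && python3 chk.py 4 &&
python3 steer.py '0 0 0 0.0015 0;0 0 0 0 0'>/dev/null && python3 chk.py 4 &&
python3 steer.py '0 0 0 0.0015 0;0 0 0 0 0'>/dev/null && python3 chk.py 4 &&
python3 steer.py '0 0 0 0.0015 0;0 0 0 0 0'>/dev/null && python3 chk.py 4; python3 v.py
```

```text
t 13.28 [ 0.5347 -0.028   0.0051] F [ 0.9  0.1 -1.3] w 0.0088 gf 59.7
t 13.53 [ 0.5346 -0.028   0.0036] F [-0.3  0.2 -1.7] w 0.009 gf 59.7
t 13.78 [ 0.5345 -0.028   0.0019] F [ 0.8  0.7 -1.3] w 0.0091 gf 59.7
t 14.03 [ 5.345e-01 -2.800e-02  4.000e-04] F [-0.5  0.1 -1.5] w 0.0092 gf 59.7
t 14.28 [ 0.5345 -0.028  -0.0011] F [-1.  -0.7 -1.9] w 0.0089 gf 59.7
t 14.53 [ 0.5346 -0.028  -0.0016] F [-5.4  1.  20.2] w 0.0088 gf 62.4
origin [ 0.4858 -0.0415  0.0294]
handle pred [array([251.5, 225.6]), array([246.7, 215.3], dtype=float32), array([256.3, 235.9], dtype=float32), np.float64(165.5)] seen [(np.int32(117), array([252.11, 225.75]), (249, 217, 8, 18))]
blade pred [array([281.1, 217.3]), array([277.5, 213.9], dtype=float32), array([284.7, 220.8], dtype=float32), np.float64(31.5)] seen [(np.int32(25), array([282.28, 216.88]), (279, 214, 7, 7))]
du/x [ 2.91 -1.42] per 10mm
du/y [-2.39 -1.62] per 10mm
z [-0.07 -3.11]
```

```bash
python3 steer.py '0 0 0 -0.001 0;0 -0.005 0 0 0;0 0 0 0 0'>/dev/null; python3 chk.py 6 &&
python3 steer.py '0 -0.004 0 0 0;0 0 0 0 0'>/dev/null && python3 chk.py 6 &&
python3 steer.py '0 -0.003 0 0 0;0 0 0 0 0'>/dev/null && python3 chk.py 6 &&
python3 steer.py '0 -0.003 0 0 0;0 0 0 0 0'>/dev/null && python3 chk.py 6 &&
python3 steer.py '0 -0.003 0 0 0;0 0 0 0 0'>/dev/null && python3 chk.py 6
```

```text
t 14.95 [ 0.5401 -0.0266 -0.0015] F [ 1.6 -0.5  2. ] w 0.0089 gf 60.1
t 15.2 [ 0.5435 -0.0255 -0.0015] F [0.2 0.  1.6] w 0.0087 gf 60.1
t 15.45 [ 0.5462 -0.0248 -0.0015] F [-1.1  0.9  1.4] w 0.0088 gf 60.1
t 15.7 [ 0.5494 -0.0239 -0.0015] F [-0.3  0.  -0. ] w 0.0088 gf 60.0
t 15.95 [ 0.5524 -0.0231 -0.0015] F [ 0.6  0.2 -0.6] w 0.0091 gf 59.9
```

```bash
python3 steer.py '0 -0.002 0 0 0;0 0 0 0 0'>/dev/null; python3 chk.py 6 
python3 steer.py '0.04 0 0 -0.001 0;0.04 0 0 0 0;0.04 0 0 0 0'>/dev/null; python3 chk.py
python3 steer.py '0.04 0 0 -0.01 0;0.05 0 0 -0.03 0;0.05 0 0 -0.04 0;0.05 0 0 -0.02 0;0.05 0 0.03 0 0'>/dev/null; python3 chk.py
python3 steer.py '0.05 0 0.055 0 0;0.05 0 0.055 0 0;0.05 0 0.055 0 0;0.05 0 0.055 0 0;0.05 0 0 0 0'>/dev/null; python3 chk.py
python3 - <<'E'
from h import *
T=cam("top");S=cam("side")
np.save("/tmp/tP.npy",T[0]["img"]);np.save("/tmp/sP.npy",S[0]["img"])
for n,c,b in(("top",T,(245,150,320,260)),("side",S,(235,180,320,255))):
    im=c[0]["img"].astype(int); o=(im[...,2]-im[...,0]>35).astype(np.uint8); print(n,[(a,p.round(2),cv2.boundingRect(m.astype(np.uint8))) for a,p,m in blobs(o,b,3)])
cv2.imwrite("pics/t5.png",np.hstack([cv2.resize(T[0]["img"][115:255,240:320],(400,600*7//6-100),interpolation=cv2.INTER_CUBIC),cv2.resize(S[0]["img"][165:255,235:335],(400,600),interpolation=cv2.INTER_CUBIC)]))
E
```

```text
t 16.2 [ 0.5541 -0.0226 -0.0015] F [ 0.5  1.5 -0.2] w 0.0089 gf 59.9
t 16.57 [ 5.539e-01 -2.270e-02 -5.000e-04] F [-0.2 -0.6 -0.9] w 0.0399 gf 0.0
t 17.2 [0.5477 0.0054 0.1021] F [ 0.4  0.7 -0.5] w 0.0502 gf 0.0
t 17.82 [0.4864 0.2215 0.1002] F [ 0.1 -0.8 -0.2] w 0.0502 gf 0.0
top [(np.int32(22), array([275.09, 184.82]), (273, 183, 6, 5)), (np.int32(66), array([288.56, 226.64]), (285, 222, 8, 10))]
side [(np.int32(16), array([286.69, 212.75]), (284, 211, 5, 5)), (np.int32(146), array([257.64, 222.23]), (253, 213, 10, 20))]
```

```bash
cat > fx.py <<'E'
from h import *
F0=np.array([.6055,-.0083]);a=np.radians(15.5);U=np.array([np.cos(a),np.sin(a)]);N=np.array([-U[1],U[0]])
fx=lambda p:np.round(1000*np.array([(np.asarray(p)[:2]-F0)@U,(np.asarray(p)[:2]-F0)@N]),1)
E
python3 - <<'E'
from fx import *
T=cam("top")
print("handle",onz(T,(288.56,226.64),.078),fx(onz(T,(288.56,226.64),.078)),"blade",onz(T,(275.09,184.82),.04),fx(onz(T,(275.09,184.82),.04)))
print("screws",[fx(onz(T,q,.047)) for q in((265.2,182.7),(258.9,162),(282.5,177.6),(276.1,156.7))],[fx(onz(T,q,.03)) for q in((279.9,235.9),(299.4,230))])
print("grip origin est",fx(np.array([.5541,-.0226])-.0506*U))
E
```

```text
handle [ 0.50610497 -0.03573236  0.078     ] [-1.031e+02  1.000e-01] blade [ 0.60748373 -0.00689486  0.04      ] [2.3 0.8]
screws [array([13.2, 22.2]), array([65.2, 22.3]), array([ 13., -21.]), array([ 65.6, -20.9])] [array([-118.8,   25.3]), array([-118.8,  -24.1])]
grip origin est [-104.   -0.]
```

View pics/t5.png

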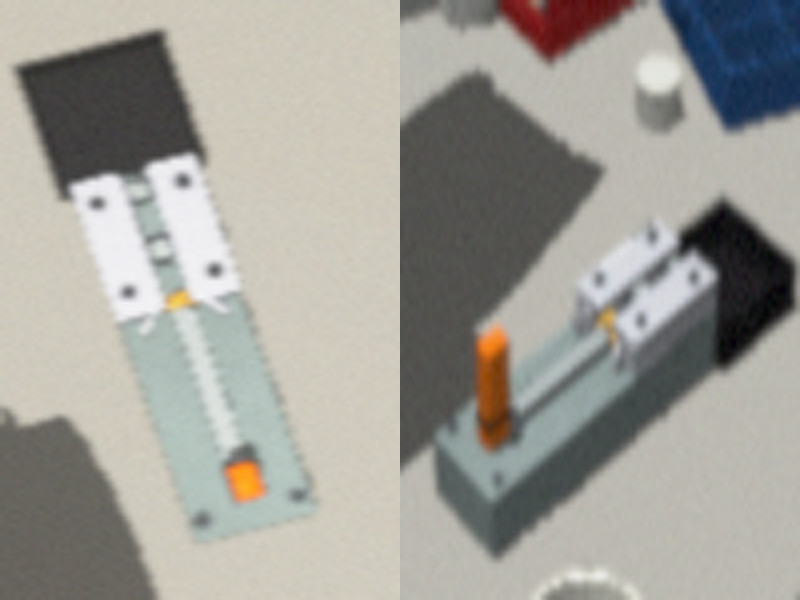

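The left half shows the scraper lying straight on the apron: gold blade at (178,300) in the mouth between the lips, handle at (245,480). The side half confirms it is flat with the blade in the slot. Next is the handle grasp.

```bash
python3 -c "
from h import *
delta((.5061,-.0357,.095),15.5)"
```

```text
t 17.98 turn -0.001 shift now [ 0.0496 -0.2496  0.0049] shift after turn [ 0.0499 -0.2495  0.0049] yaw 15.44 tilt [ 0.0004 -0.    ] w 0.0502
```

```bash
python3 steer.py '0.05 0.01 -0.05 0 0;0.05 0.01 -0.05 0 0;0.05 0.01 -0.05 0 0;0.05 0.01 -0.05 0 0;0.05 0.01 -0.05 0.005 0'>/dev/null
python3 steer.py '0.05 0 0 0 0;0.05 0 0 0.02 0;0.05 0 0 0 0'>/dev/null; python3 -c "
from h import *
delta((.5061,-.0357,.012),15.5)"
```

```text
t 18.98 turn -0.0026 shift now [-0.0018  0.0001  0.0618] shift after turn [-0.0018  0.0001  0.0618] yaw 15.35 tilt [-0.0022  0.0003] w 0.05
```

```bash
python3 steer.py '0.05 -0.001 0 0.025 -0.002;0.05 0 0 0.025 0;0.05 0 0 0.011 0;0.05 0 0 0 0'>/dev/null; python3 chk.py 4 &&
python3 steer.py '0 0 0 0 0;0 0 0 0 0;0 0 0 0 0;0 0 0 0 0' 50 >/dev/null; python3 chk.py; python3 -c "
from h import *
delta((.5061,-.0357,.012),15.5)"
```

```text
t 19.48 [ 0.5063 -0.0356  0.0135] F [ 0.6  0.  -0.1] w 0.05 gf 0.0
t 19.98 [ 0.5071 -0.0358  0.0143] F [ 0.2 -0.7  7.9] w 0.0132 gf 48.6
t 19.98 turn 0.0006 shift now [0.001  0.0004 0.0023] shift after turn [0.001  0.0004 0.0023] yaw 15.54 tilt [ 0.0013 -0.0002] w 0.0132
```

```bash
python3 steer.py '0 -0.003 0 -0.001 0;0 -0.006 0 0 0;0 -0.006 0 0 0;0 0 0 0 0'>/dev/null; python3 chk.py 15 &&
python3 steer.py '0 -0.006 0 0 0;0 -0.006 0 0 0;0 -0.006 0 0 0;0 0 0 0 0'>/dev/null && python3 chk.py 15 &&
python3 steer.py '0 -0.006 0 0 0;0 -0.006 0 0 0;0 -0.006 0 0 0;0 0 0 0 0'>/dev/null && python3 chk.py 15; python3 -c "
from fx import *
print(fx(r.state()['ee_pos']))"
```

```text
t 20.48 [ 0.5217 -0.0315  0.0145] F [-0.9 -0.7 -1.1] w 0.0135 gf 48.6
t 20.98 [ 0.539  -0.0267  0.0145] F [-0.   0.1 -1.6] w 0.0135 gf 48.6
t 21.48 [ 0.5564 -0.0219  0.0144] F [ 0.3  0.2 -0.6] w 0.0131 gf 48.6
[-50.9   0. ]
```

```bash
python3 steer.py '0 -0.006 0 0 0;0 -0.006 0 0 0;0 0 0 0 0'>/dev/null; python3 chk.py 15 &&
python3 steer.py '0 -0.006 0 0 0;0 -0.005 0 0 0;0 0 0 0 0'>/dev/null && python3 chk.py 15 &&
python3 steer.py '0 -0.005 0 0 0;0 0 0 0 0;0 0 0 0 0'>/dev/null && python3 chk.py 15
python3 - <<'E'
from fx import *
print(fx(r.state()['ee_pos']))
S=cam("side");im=S[0]["img"];np.save("/tmp/sQ.npy",im);o=np.load("/tmp/sP.npy")
d=np.abs(im.astype(int)-o).max(2)
P=[proj(S,np.r_[F0+U*x+N*y,.004]) for x in(.085,.153) for y in(-.033,.033)]
print(np.round(P,1)); g=cv2.cvtColor(im,cv2.COLOR_BGR2GRAY); print(g[186:222:1,300:336:2])
E
```

```text
t 21.85 [ 0.568  -0.0187  0.0145] F [ 0.7 -0.1 -1. ] w 0.0131 gf 48.6
t 22.23 [ 0.5785 -0.0158  0.0145] F [0.3 0.1 0.1] w 0.0131 gf 48.7
t 22.6 [ 0.5825 -0.0145  0.0145] F [-3.4 -0.8  2.1] w 0.0133 gf 49.2
[-23.8   0.1]
[[315.1 217.5]
 [299.2 208.1]
 [331.3 209. ]
 [315.4 200. ]]
[[190 190 190 189 191 192 190 190 190 190 188 189 188 187 188 191 188 190]
 [192 190 187 189 189 189 191 192 191 188 192 189 190 191 189 191 188 189]
 [190 190 186 188 191 189 192 189 188 190 190 191 191 191 189 192 191 191]
 [190 190 190 192 190 190 190 191 192 190 189 192 189 191 191 190 190 186]
 [189 191 188 189 189 188 188 188 189 190 189 191 187 188 190 190 190 190]
 [181 191 191 192 188 189 188 190 190 191 190 193 191 189 190 191 191 187]
 [168 190 187 189 189 189 191 190 192 190 191 188 189 189 189 191 191 193]
 [143 191 189 189 189 191 189 184 179 187 189 189 189 191 192 190 191 192]
 [131 190 189 190 192 190 183 160 148 180 190 190 190 187 191 190 189 192]
 [146 189 189 191 189 184 158 104  85 148 180 186 189 190 188 193 189 191]
 [168 191 187 189 184 156 106  47  31  83 148 180 189 193 191 190 190
[... 1181 characters left out ...]
 15  15  26  77 142 179]
 [ 97  95  96 100  92  78  77  36  19  19  17  17   3  24  73 133 179 191]
 [ 94  96  98  89  77  76  77  31   9  20   8  11  21  46 108 174 190 190]
 [ 96  98  91  73  75  71  71  35  12  15   6  20  47  74 101 168 190 190]
 [ 98  94  76  73  74  77  70  27  16  12  18  39  67  80  87 136 185 189]
 [ 99  84  73  72  77  74  70  26   6  21  39  62  82  85  86 100 169 191]
 [ 89  79  75  74  77  76  70  27  19  35  64  80  86  81  80  84 133 188]
 [ 78  77  74  74  74  75  74  37  37  63  80  84  85  85  86  82 104 178]
 [ 77  75  72  75  74  77  81  65  62  79  84  82  84  85  83  82  89 167]
 [ 73  74  74  73  79  80  82  81  81  84  85  84  83  86  86  82  85 136]]
```

Run:
```python
from fx import *
T=cam("top");im=T[0]["img"];o=np.load("/tmp/tP.npy")
P=np.array([proj(T,np.r_[F0+U*x+N*y,.02]) for x,y in((.083,-.035),(.083,.035),(.155,.035),(.155,-.035))]);print(P.round(1))
m=np.zeros((420,560),np.uint8);cv2.fillConvexPoly(m,P.astype(np.int32),1)
g,go=[cv2.cvtColor(k,cv2.COLOR_BGR2GRAY) for k in(im,o)]
b=((g.astype(int)-go>25)&(cv2.dilate(m,np.ones((5,5)))>0)).astype(np.uint8)
for a,p,mm in blobs(b,(0,0,560,420),3): print(a,p.round(1),cv2.boundingRect(mm.astype(np.uint8)),fx(onz(T,p,.012)))
print(g[136:172,252:280:1].tolist() if 0 else "\n".join(" ".join(f"{v:3d}" for v in row) for row in g[138:174,250:282]))
```

```text
[[279.6 150.3]
 [252.4 158.4]
 [244.  130.7]
 [271.1 122.6]]
3 [266.  121.7] (265, 121, 3, 2) [163.1 -24. ]
3 [270.  120.7] (269, 120, 3, 2) [162.7 -34.2]
4 [274.5 125.5] (274, 124, 2, 4) [147.8 -41.5]
369 [261.3 147.4] (248, 139, 32, 20) [104.7   5.9]
 85  83  83  82  84  84  83  80  80  84  80  76  80  82  77  76  78  79  79  76  80  79  77  76  72  78  77  75  75  77  74  75
 90  87  86  84  86  85  88  85  87  83  85  82  85  81  83  87  79  83  84  81  84  81  84  80  78  78  78  82  78  81  82  80
 89  91  90  88  86  86  88  89  87  87  88  88  85  87  88  88  89  89  86  87  87  86  86  84  86  85  84  85  81  82  82  80
 91  91  89  91  89  92  93  91  89  89  88  90  90  90  88  84  90  89  91  90  88  91  88  89  87  85  86  86  89  88  86  88
 94  93  95  93  94  93  96  92  92  93  93  91  91  93  95  91  92  91  92  91  91  89  89  88  90  89  91  88  87  88  88  89
 96  95  93  94  95  96  95  94  94  95  94  95  91  94  92  91  92  93  94  93  91  94  93  90  90  92  94  92  93  95  90  92
 99  96  97  95  95  98  96  98  96  99  98  96  93  95  98  96  97  97  95  96
[... 3060 characters left out ...]
 133 130 134 130 131 132 131 128 132 132 131 130 129 128 132
137 138 138 138 138 138 137 138 137 135 137 136 138 136 135 135 136 135 134 134 135 134 136 135 136 134 130 135 131 133 132 132
141 137 137 140 138 138 139 139 139 137 138 138 136 139 137 138 136 136 136 135 137 136 137 136 138 135 134 134 133 133 134 134
138 141 140 143 143 138 143 139 141 139 138 139 140 140 140 139 140 139 139 138 138 140 139 139 136 139 142 138 137 139 139 137
141 142 141 138 142 137 140 142 142 138 140 140 140 142 142 140 139 141 141 141 139 141 141 138 141 138 138 139 140 138 139 142
142 141 140 144 139 140 139 141 141 140 142 142 143 142 142 139 140 142 139 140 141 141 139 141 138 140 140 138 138 136 140 139
```

```bash
python3 steer.py '0 -0.003 0 0 0;0 0 0 0 0'>/dev/null; python3 chk.py 15 &&
python3 steer.py '0 -0.002 0 0 0;0 0 0 0 0;0 0 0 0 0'>/dev/null && python3 chk.py 15
python3 steer.py '0 0.008 0 0 0;0 0.01 0 0 0;0 0.01 0 0 0;0 0.01 0 0 0;0 0 0 0 0'>/dev/null; python3 chk.py 15 &&
python3 steer.py '0 0.01 0 0 0;0 0.01 0 0 0;0 0.01 0 0 0;0 0.01 0 0 0;0 0 0 0 0'>/dev/null; python3 chk.py 15
python3 - <<'E'
from fx import *
print("origin",fx(r.state()['ee_pos']))
T=cam("top");im=T[0]["img"];o=np.load("/tmp/tP.npy")
g,go=[cv2.cvtColor(k,cv2.COLOR_BGR2GRAY).astype(int) for k in(im,o)]
b=((g-go>20)|(go-g>20)).astype(np.uint8)
for a,p,mm in blobs(b,(244,120,284,190),3): print(a,p.round(1),cv2.boundingRect(mm.astype(np.uint8)),(g-go)[mm].mean().round(),fx(onz(T,p,.012)))
E
```

```text
t 22.95 [ 0.5862 -0.0137  0.0147] F [-1.8 -0.4  3.3] w 0.0137 gf 49.3
t 23.32 [ 0.5877 -0.0132  0.0146] F [-0.7 -0.7  5.1] w 0.0132 gf 49.5
t 23.95 [ 0.5495 -0.0236  0.0145] F [-2.3 -0.4  1.1] w 0.013 gf 49.1
t 24.57 [ 0.5111 -0.0342  0.0145] F [-0.9  0.8 -0.2] w 0.0132 gf 48.9
origin [-97.9   0.2]
989 [267.5 173.9] (244, 146, 40, 44) -89.0 [36.7 10.3]
```

```bash
python3 steer.py '0 0.009 0 0 0;0 0.0085 0 0 0;0 0 0 0 0;0 0 0 0 0'>/dev/null; python3 chk.py 15
python3 steer.py '0.04 0 0 0 0;0.04 0 0 0 0;0.04 0 0 0 0;0.05 0 0 -0.025 0;0.05 0 0 -0.05 0'>/dev/null; python3 chk.py
python3 steer.py '0.05 0 0.055 -0.02 0;0.05 0 0.055 0 0;0.05 0 0.055 0 0;0.05 0 0.055 0 0;0.05 0 0.03 0 0'>/dev/null; python3 steer.py '0.05 0 0 0 0'>/dev/null; python3 chk.py
python3 - <<'E'
from fx import *
T=cam("top");S=cam("side");im=T[0]["img"];o=np.load("/tmp/tP.npy")
g,go=[cv2.cvtColor(k,cv2.COLOR_BGR2GRAY).astype(int) for k in(im,o)]
b=(np.abs(g-go)>20).astype(np.uint8)
for a,p,mm in blobs(b,(240,115,310,245),3): print(a,p.round(1),cv2.boundingRect(mm.astype(np.uint8)),(g-go)[mm].mean().round(),fx(onz(T,p,.012)),fx(onz(T,p,.03)))
i=im.astype(int);m=(i[...,2]-i[...,0]>35).astype(np.uint8)
for (a,p,mm),z in zip(blobs(m,(245,150,320,260),3),(.04,.078)): print("orange",a,p.round(2),fx(onz(T,p,z)))
i=S[0]["img"].astype(int);m=(i[...,2]-i[...,0]>35).astype(np.uint8)
print("side",[(a,p.round(2),cv2.boundingRect(mm.astype(np.uint8))) for a,p,mm in blobs(m,(235,180,320,255),3)])
np.save("/tmp/tR.npy",im)
print("\n".join(" ".join(f"{v:3d}" for v in row) for row in g[128:184:2,246:280:1]))
E
```

```text
t 25.12 [ 0.4952 -0.0388  0.0144] F [-2.2 -0.3  1.7] w 0.0133 gf 49.1
t 25.75 [ 0.4941 -0.0386  0.089 ] F [ 1.3 -0.7  0.1] w 0.0495 gf 0.0
t 26.5 [0.428  0.2039 0.1096] F [ 0.6 -0.6 -0.2] w 0.05 gf 0.0
75 [264.9 151.1] (260, 146, 10, 12) 49.0 [93.2 -0.1] [89.6  0.4]
13 [267.5 160.5] (265, 159, 6, 4) 5.0 [68.6  0.5] [65.5  1. ]
23 [271.9 172.5] (269, 169, 6, 8) 3.0 [36.9 -1.3] [34.4 -0.7]
24 [276.4 187.6] (274, 184, 6, 8) -35.0 [-2.3 -1. ] [-4.1 -0.5]
316 [250.  221.1] (240, 210, 24, 24) 76.0 [-62.8  85.3] [-63.4  84.2]
69 [288.3 223.6] (284, 218, 10, 12) 10.0 [-96.1  -3.4] [-96.2  -2.8]
11 [292.4 233.1] (291, 231, 4, 6) -23.0 [-121.5   -6.2] [-121.1   -5.6]
9 [287.9 234.6] (287, 233, 3, 4) -28.0 [-121.8    5.4] [-121.3    5.8]
orange 40 [276.92 189.18] [-9.1 -0.4]
orange 66 [290.11 231.65] [-1.152e+02  1.000e-01]
side [(np.int32(25), array([284.16, 215.08]), (281, 213, 7, 6)), (np.int32(144), array([254.47, 223.95]), (250, 215, 9, 19))]
173 169 150 132 115 100  83  62  58  57  54  51  52  49  51  55  57  59  60  58  61  58  61  59  61  55  63  90 146 181 190 192 190 194
 67  59  56  
[... 2958 characters left out ...]
 224 232 234 234 233
195 197 195 196 196 194 194 194 194 196 195 195 207 222 232 236 234 232 233 233 234 235 230 210 179 173 174 174 180 213 232 234 235 234
192 196 196 194 195 194 192 192 196 194 194 192 198 217 229 233 234 234 233 234 235 233 228 215 187 176 174 170 176 189 218 232 235 235
194 193 194 194 196 195 194 196 193 191 196 192 195 198 220 231 234 234 235 235 236 237 234 231 206 173 170 173 176 181 208 227 234 233
194 195 195 196 194 194 191 193 193 194 193 194 195 198 216 230 233 234 232 229 229 232 235 233 227 206 179 175 175 173 181 215 232 235
196 194 192 195 194 193 194 195 195 195 193 195 193 195 201 224 232 221 175 129 143 202 230 233 231 210 179 173 175 176 185 209 228 235
```

Slot floor now reads uniformly, and the only new bright patch is in the tray just past the exit. I'll check that patch in fixture coordinates to be sure both pieces are down.

Run:
```python
from fx import *
T=cam("top");S=cam("side")
for nm,c,o in(("top",T,np.load("/tmp/tP.npy")),("side",S,np.load("/tmp/sP.npy"))):
  for tag,im in(("before",o),("now",c[0]["img"])):
    g=cv2.cvtColor(im,cv2.COLOR_BGR2GRAY)
    print(nm,tag,"exit",proj(c,np.r_[F0+U*.08,.03]).round(1))
    xs=np.arange(66,122,3);ys=np.arange(16,-19,-4)
    uv=np.array([[proj(c,np.r_[F0+U*x/1e3+N*(y+.6)/1e3,.015]) for x in xs] for y in ys],np.float32)
    v=cv2.remap(g,uv[...,0],uv[...,1],cv2.INTER_LINEAR)
    print("      "+" ".join(f"{x:3d}" for x in xs))
    for y,row in zip(ys,v): print(f"{y:4d}: "+" ".join(f"{k:3d}" for k in row))
```

```text
top before exit [266.2 154.8]
       66  69  72  75  78  81  84  87  90  93  96  99 102 105 108 111 114 117 120
  16: 229 214 216 228 234 233 194 106  67  64  66  64  63  62  64  64  64  65  64
  12: 237 236 235 237 236 235 208 112  69  67  66  66  67  63  63  64  64  65  62
   8: 217 223 230 220 220 212 155  85  65  65  63  66  64  64  65  61  63  66  64
   4: 152 182 202 193 164 143  90  66  66  66  65  65  65  64  64  64  63  62  65
   0: 147 192 210 191 145 117  80  67  66  65  67  67  65  65  64  66  65  62  64
  -4: 149 180 191 171 138 121  84  68  66  63  65  65  65  65  64  64  64  65  62
  -8: 203 201 204 195 194 198 151  91  67  66  67  65  67  66  65  66  63  61  62
 -12: 236 235 235 234 234 233 208 114  68  67  65  65  64  62  65  66  64  64  63
 -16: 235 228 227 232 236 234 197 109  68  67  65  65  63  64  65  64  66  64  65
top now exit [266.2 154.8]
       66  69  72  75  78  81  84  87  90  93  96  99 102 105 108 111 114 117 120
  16: 223 204 207 222 230 229 187 102  63  63  64  65  64  61  62  59  61  62  59
  12: 231 231 231 231 232 230 202 111  67  65  69  69  67  
[... 1595 characters left out ...]
 214 210 199 180 172 174 182 173 137  90  50
  12: 218 217 216 215 216 216 216 216 211 198 167 137 144 169 191 177 141  95  57
   8: 216 216 217 216 215 216 215 213 206 183 156 152 167 193 197 181 145  93  52
   4: 201 205 202 200 201 200 202 197 192 184 171 174 189 194 188 167 127  75  41
   0: 157 157 156 154 157 153 154 155 153 152 152 151 156 154 144 125  89  46  28
  -4: 110 105 108 110 107 109 107 107 110 106 110 111 105 101  85  63  39  32  28
  -8:  93  95  94  95  95  94  95  94  93  95  93  88  80  63  48  36  31  29  29
 -12:  92  91  93  92  93  93  93  94  93  93  85  72  58  41  35  30  27  30  30
 -16:  81  82  83  83  84  84  88  89  88  83  63  47  34  33  31  29  33  28  28
```

Run:
```python
from fx import *
fs=[cam("side") for _ in range(6)];S=fs[0];now=np.mean([f[0]["img"].astype(float) for f in fs],0).mean(2);o=np.load("/tmp/sP.npy").astype(float).mean(2)
d=now-o
for nm,x,y,z in(("tray near inner rim",.083,-.035,.024),("far",.083,.035,.024),("exit floor",.08,0,.03),("stack top z31",.095,0,.0315),("single top z18",.095,0,.0185),("block exit near top corner",.08,-.038,.047)): print(nm,proj(S,np.r_[F0+U*x+N*y,z]).round(1))
print("     "+" ".join(f"{u:3d}" for u in range(302,330)))
for v in range(192,216): print(v,": "+" ".join(f"{k:3.0f}" for k in d[v,302:330]))
T=[cam("top")[0]["img"].astype(float) for _ in range(6)];g=np.mean(T,0)
print("color");[print(v,[tuple(g[v,u].astype(int)) for u in range(260,271,2)]) for v in range(146,160,2)]
```

```text
tray near inner rim [315.5 212.2]
far [298.5 202.4]
exit floor [306.2 205.9]
stack top z31 [309.9 203.6]
single top z18 [309.7 207.3]
block exit near top corner [315.9 206.3]
     302 303 304 305 306 307 308 309 310 311 312 313 314 315 316 317 318 319 320 321 322 323 324 325 326 327 328 329
192 :   2   1   1  -0   1  -1  -1   1  -2   0  -1  -1   1  -1   0   1  -2  -2   2  -2  -0   2  -1   0  -0  -0  -1   3
193 :   2   0   1   1   5  -1   2   0   2   2  -2  -0   0   3   1  -1   0   0   0  -0  -1  -1   2  -2   2   2   1  -0
194 :   2   1  -2  -1  -0   1  -1  -2  -1  -0   3  -2  -0   1   0  -2  -1   1  -0  -2   0  -0   1  -0  -0   1  -0   2
195 :   4  -0   4   3   2  -0   2  -1   0   0  -1   2   3   1  -0  -1   0  -1   1   1   1  -1  -1   4   0  -0  -0   1
196 :   3   1  -1  -0  -2   4  -3   2   1   0  -0  -1  -0  -2  -1   4  -1   1  -1   0  -2   0   0  -0   1  -0   2   0
197 :  -2   1   1  -3  -0   2   3  -5   1   3   2  -3  -3   7  -4  -6  -4  -2   1   1  -0   1  -1  -0   1  -1   2  -0
198 :  -2  -2   0   2  -1  -3  -1   1   0  -2  -1   3   5  -5   0  -3  -0  -4  -0   2   1  -2   4  -
[... 3288 characters left out ...]
7), np.int64(96), np.int64(93)), (np.int64(124), np.int64(124), np.int64(121)), (np.int64(225), np.int64(223), np.int64(223))]
156 [(np.int64(196), np.int64(192), np.int64(192)), (np.int64(215), np.int64(211), np.int64(211)), (np.int64(154), np.int64(153), np.int64(150)), (np.int64(161), np.int64(165), np.int64(153)), (np.int64(174), np.int64(178), np.int64(165)), (np.int64(220), np.int64(219), np.int64(216))]
158 [(np.int64(233), np.int64(230), np.int64(230)), (np.int64(233), np.int64(230), np.int64(231)), (np.int64(202), np.int64(201), np.int64(198)), (np.int64(175), np.int64(180), np.int64(166)), (np.int64(178), np.int64(182), np.int64(168)), (np.int64(210), np.int64(209), np.int64(204))]
```

```bash
python3 -c "
from rig import r
print(r.state()['time']);print(r.job_done())"
```

```text
27.3
the job is handed in; nothing more can be done
None
```

I handed the job in at 27.3 s: the slot is clear, and the scraper lies flat on the apron with its blade about 5 mm short of the mouth. The tray shows a single patch just past the exit, so I take both pieces to be in it, one on top of the other, but I did not see them separately; I never pushed against the mug, puck or screwdriver, though I did not re-measure them at the end.

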